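# Fit the flat beater to the kitchen machine and keep it pressed home

## Task

Lift the machine's hinged cover open until it rests back on its stop. Then take the flat beater (not the dough hook) out of its stand, set its stem upright in the drive socket, turn it until its ribs mesh with the slots, and push it fully home against the ejector spring until the collar sits on the socket rim. The program finishes while still gripping the beater and pressing it down, so that the retaining clip can be fitted; leave the cover open and everything else where it is.

Things in the scene. Friction and masses are not known exactly. Their poses are not given: they have to be found in the camera images.
- cover (a joint): angle of the machine's flat grey cover about its level hinge: 0 closed (level), 1.9 on its stop, leaning back past upright. Beyond about 1.6 it falls to the stop by itself, below that it falls shut; 0.12 kg. The plate reaches 150 mm from the hinge, is 150 mm wide and 6 mm thick
- cover_hinge (a point): middle of the cover's hinge line, 92 mm above the work surface, 80 mm from the socket's axis. Frame turns with the cover: y along the hinge, x (closed) from the front bar to the hinge, z normal to the upper face; opening turns positively about +y. The machine is a fixed white base, 170 x 150 mm, walls 90 mm high, hinge side to the robot's left
- cover_grip (a point): centre of the round bar at the cover's free front edge, 180 mm from the hinge, 3 mm above the hinge line when closed. The bar is 14 mm thick, 36 mm long parallel to the hinge (its y axis), on a 16 mm wide, 6 mm thick tongue, 22 mm clear of the cover plate, 18 mm of the machine wall; it can be pinched across its two ends from above and turns between the fingers
- socket (a point): centre of the mouth of the drive socket under the cover, 85 mm above the work surface, z up: a steel hub 44 mm in diameter, in a well 5 mm below the tops of walls 67 mm away. Its hole is a cross of two slots along this frame's x and y axes, each 10 mm wide, 35 mm long: ribs mesh at every quarter turn, within about 0.1 rad. The hub points any way and is stiff to turn (0.4 N m)
- ejector (a joint): how far the spring ejector in the bottom of the socket is pushed down (m): 0 at rest, its top 22 mm below the socket rim; about 0.006 with the beater fully home. It pushes up with 4 N at rest and 7.6 N at home, so that an unheld beater rides up about 6 mm
- beater_paddle (a point): centre of the flat beater's paddle, 44 mm above the underside of its collar: a flat aluminium frame 56 mm wide (x), 12 mm thick (y), 56 mm high (28 mm above and below this point), with a 20 mm wide bar up its middle; z up. The beater stands upright, loose, in one of the two stands, 100 mm tall in all, about 0.2 kg
- beater_collar (a point): centre of the underside of the beater's round collar (52 mm in diameter, 6 mm thick), with the beater's axes. The collar rests on the rim of its stand, 45 mm above the work surface, and sits on the socket rim when home. The stem below it is loose in the stand and must be lifted 28 mm to come free
- beater_tip (a point): lower end of the beater's steel stem, 28 mm below the collar: the lowest 6 mm is a round pilot 11 mm in diameter with a domed end; above it four ribs (a cross of two bars, each 28 mm across and 7 mm thick, along the beater's x and y axes, lower edges fully rounded) run up to the collar
- hook_mid (a point): point 32 mm above the collar underside on the dough hook, the other attachment: the same collar and stem, but above them a curled round 10 mm rod in place of a flat paddle; upright in the other stand. Both stands are fixed white blocks 70 x 70 x 45 mm with a round hole. Not to be used
- bowl: small glass bowl, 110 mm wide, 50 mm high, origin at the centre of its underside; not part of the job
- scraper: stainless dough scraper lying flat, blade 100 x 120 mm with a rolled 16 mm grip, origin under its centre; not part of the job
- pastry_wheel: white plastic pastry wheel lying flat, 164 mm long, 19 mm high, wheel 52 mm across, origin under its middle, long along x; not part of the job
- tray: aluminium tray 200 x 280 x 18 mm, origin at the centre of its underside; not part of the job
- jar: glass jar with a steel lid, 68 mm wide, 100 mm high, origin at the centre of its underside; not part of the job
Mind the look-alikes: they are no part of the job. Leave any yellow look-alike of the part that bears beater_paddle alone.

How it is judged:
On the way, in this order (a step that is already met when the one before it is completed fails the run):
1. the cover is open and rests on its stop (value of joint cover above 1.8 rad and velocity of joint cover below 0.2 rad/s), for 0.2 s.
2. the beater stands over the socket with its ribs in the slots (value of joint cover above 1.8 rad and horizontal distance between beater_collar and socket below 0.0035 m and z of beater_collar in the frame of socket below 0.018 m), for 0.1 s.
At the end, for the whole second after the job is handed in: cover open on its stop (beyond 1.8 rad); beater upright (within 0.08 rad) in the socket, its axis within 3.5 mm of the socket's, its collar no more than 2.5 mm above the socket rim, the ejector pressed down more than 3.5 mm, and the fingers still gripping the beater with more than 2 N (value of joint cover above 1.8 rad and z of beater_collar in the frame of socket between -0.003 and 0.0025 m and horizontal distance between beater_collar and socket below 0.0035 m and angle between beater_paddle's own z axis and vertical below 0.08 rad and value of joint ejector above 0.0035 m and contact force between the fingers and beater above 2 N); the arm keeps its last pose, push and grip.
It fails at once if the dough hook, bowl, scraper, pastry wheel, tray or jar was shifted by more than 30 mm (distance of any of hook_mid, bowl, scraper, pastry_wheel, tray, jar from where it was at the start of the episode above 0.03 m).
It also fails if it takes over 58 s, if anything falls off the work surface, if the arm or the gripper's body presses on something with over 40 N, if the wrist force passes 120 N, or if a joint passes its speed limit or range.

## Robot

A 7-joint arm with a two-finger parallel gripper is mounted at the origin on the work surface. World frame = base frame: x ahead of the robot, y to its left, z up, the work surface at z = 0. Lengths are in m, angles in rad, forces in N, time in s.
With the tool pointing down it reaches from about 0.4 to 0.85 m from the base axis. Payload 10.4 kg.
Tool frame: the origin (TCP) lies between the finger pads; the fingertips stand 19 mm ahead of it and the grasp point (between the pads) is the TCP; z points along the fingers, y is the line along which they close (so a half turn about z gives the same grasp; the last joint's range is limited). The gripper opens to 85 mm and grips with 20 to 120 N. Pads are 22 mm wide; open, the fingers measure 114 mm over their backs; the gripper's body (76 mm by 85 mm) begins 54 mm behind the grasp point. The pads swing forward as they close: fully open they stand 13 mm farther back than shut.
Start: joints at [1.295, 0.332, -0.065, 1.46, 0.022, 1.35, -0.088], TCP at [0.156, -0.605, 0.25] pointing down, gripper open.
Joint ranges: [-2.6, 2.6], [-0.5, 2.12], [-1.47, 1.34], [0.16, 2.42], [-1.27, 4.41], [0.06, 2.06], [-2.6, 2.6]. Speed limits (rad/s): [2.22, 2.22, 2.79, 2.79, 3.14, 3.14, 3.14].

## Interface

Orientations are given as a unit quaternion [x, y, z, w].
In Python, from plant import manip gives the robot as it stands.
- The arm moves only by the shell command python3 -m pendant 'ROWS' [FORCE]. ROWS is JSON, a list of rows, each an object of numbers: "gripper": the closure, from 0 (fully open) to 1 (shut); "dx", "dy", "dz": the shift along the world's x, y, z in units of 0.08 m (1.0 is 0.08 m); "wx", "wy", "wz": the turn, a rotation vector about the world's x, y, z in units of 180 degrees (1.0 is 180 degrees). A call has 1 to 12 rows; each row shifts and turns the commanded pose from where the row before left it; what a row does not reach is not made up. A row lasts 1/12 s, in which the tool goes at most 41.7 mm and 7.16 degrees, less where a joint would pass 70% of its speed; a pose out of reach is approached as far as the arm can. A call with a number of a shift or a turn outside -1 to 1 is refused whole. A call with a gripper value outside its range is refused whole. The fingers move at their own pace and stop on an object; FORCE is the grip in N (left out, the last holds). Time passes only in rows, so rows that do not move let the fingers close. It gives the time, the measured TCP pose, the force, the opening and the grip force at its end, in the units of the state.
- manip.sense(): the state, without advancing time (a new reading comes with each control period).
- manip.read_camera(name): name is "side" or "top" or "wrist"; returns the picture (480x640x3 uint8, blue, green, red); there is no depth.
- manip.camera_info(name): a dict with "mtx" (3x3 intrinsics, pixels), "pose" (4x4, takes a point from camera to world coordinates). Camera axes: x right, y up, looking along -z (the intrinsics and any distortion apply to the point x, -y, -z); pixel columns grow to the right and rows downward; lengths in m; the calibration is good to about 2 mm. A picture is of the moment at which its call begins: read the wrist's pose just before it. camera_info takes no time and is no camera call; for the wrist camera it gives the pose at the moment of the call.
- manip.job_done(): hands the job in; it is judged then, once.
The state is a dict: "t": time; "q": joint angles; "joint_vel": joint speeds; "joint_efforts": joint torques, N m; "tool_pos": TCP position; "eef_rot": TCP orientation; "wrist_force": force on the tool from outside, world axes, zero at the start; "wrist_torque": the same for the moment, N m; "finger_gap": finger opening in m; "grasp_force": force on a finger pad.
Only numpy, scipy, OpenCV 4.12 (cv2) and the standard library are available. Lean on these libraries where they do the work, as an engineer would, in place of code of your own. Each camera call takes 0.05 s, during which the arm holds its last target. There are 200 camera calls.

## Working session

There is one attempt and no reset: what is moved stays moved. The work goes in short steps, Python scripts to look and compute and a shell command to move; the robot and the scene stay as the last step left them, time stands still between calls to the robot, and variables do not carry over. Pictures are saved under pics/ and viewed, at most 10 in all, crops included, and the job is handed in when it is done.

```bash
ls; mkdir -p pics; python3 - <<'E'
from plant import manip
import cv2,numpy as np
np.set_printoptions(precision=4,suppress=True)
for n in ("side","top","wrist"):
    i=manip.camera_info(n); print(n,np.array(i["mtx"]),np.array(i["pose"]),{k:v for k,v in i.items() if k not in("mtx","pose")})
    cv2.imwrite(f"pics/{n}0.png",manip.read_camera(n))
print(manip.sense())
E
```

```text
pics
side [[485.0062   0.     319.3944]
 [  0.     485.0062 241.6113]
 [  0.       0.       1.    ]] [[-0.8215  0.3832 -0.4223  0.089 ]
 [-0.5702 -0.5434  0.616   0.7449]
 [ 0.0066  0.7469  0.6649  0.7891]
 [ 0.      0.      0.      1.    ]] {}
top [[483.2057   0.     314.3252]
 [  0.     483.2057 245.2515]
 [  0.       0.       1.    ]] [[ 0.0056  0.991  -0.1335  0.3554]
 [-0.9997  0.0025 -0.0229  0.0422]
 [-0.0224  0.1336  0.9908  1.3439]
 [ 0.      0.      0.      1.    ]] {}
wrist [[390.5011   0.     319.0916]
 [  0.     390.5011 245.4134]
 [  0.       0.       1.    ]] [[ 0.2508  0.9351  0.2506  0.2188]
 [-0.968   0.2427  0.063  -0.5892]
 [-0.0019 -0.2584  0.966   0.3728]
 [ 0.      0.      0.      1.    ]] {}
{'t': 0.15, 'q': array([ 1.2954,  0.3327, -0.0647,  1.4607,  0.0216,  1.3499, -0.0885]), 'joint_vel': array([-0.    , -0.0017, -0.0002, -0.0021,  0.0002, -0.0014, -0.0007]), 'joint_efforts': array([  0.0009, -62.5826,   0.0494, -39.1854,   0.0163,   0.0076,
         0.    ]), 'tool_pos': array([ 0.1563, -0.6049,  0.2497]), 'eef_rot': array([ 0.992 ,  0.1261, -0.0001, -0.0005]), 'wrist_force': array([ 0.3847,  0.1544, -0.1443]), 'wrist_torque': array([-0.0004,  0.0179, -0.0128]), 'grasp_force': 0.0, 'finger_gap': 0.08545076793040754}
```

View pics/top0.png

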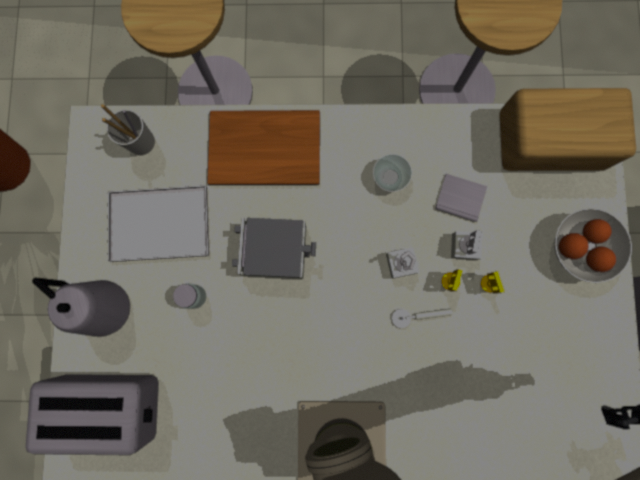

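View pics/side0.png

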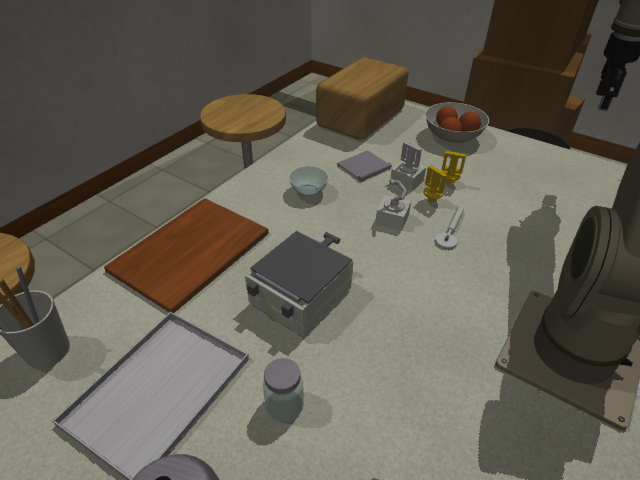

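```bash
cat > h.py <<'E'
from plant import manip
import cv2,numpy as np
np.set_printoptions(precision=4,suppress=True)
def ray(n,uv,info=None):
    i=info or manip.camera_info(n);M=np.array(i["mtx"]);P=np.array(i["pose"])
    d=np.linalg.solve(M,[uv[0],uv[1],1.]);return P[:3,3],P[:3,:3]@(d*[1,-1,-1])
def plane(n,uv,z,info=None):
    o,d=ray(n,uv,info);return o+d*(z-o[2])/d[2]
def tri(*obs):
    A=0;b=0
    for o,d in obs:
        d=d/np.linalg.norm(d);Q=np.eye(3)-np.outer(d,d);A=A+Q;b=b+Q@o
    return np.linalg.solve(A,b)
def proj(n,p,info=None):
    i=info or manip.camera_info(n);P=np.array(i["pose"]);c=(P[:3,:3].T@(np.array(p)-P[:3,3]))*[1,-1,-1]
    u=np.array(i["mtx"])@c;return u[:2]/u[2]
E
python3 - <<'E'
from h import *
t=cv2.imread("pics/top0.png");s=cv2.imread("pics/side0.png")
a=cv2.resize(t[205:315,225:325],None,fx=4,fy=4,interpolation=2)[:,:400]
b=cv2.resize(t[220:300,380:510],None,fx=3,fy=3,interpolation=2)
c=cv2.resize(s[135:255,370:490],None,fx=3,fy=3,interpolation=2)
im=np.zeros((600,800,3),np.uint8);im[:440,:400]=a;im[:240,400:790]=b;im[240:600,400:760]=c
cv2.imwrite("pics/c1.png",im)
for n,uv,z in [("beater top",(466,245),.06),("hook",(402,262),.06),("bar",(311,249),.095),("mach",(273,248),.09)]: print(n,plane("top",uv,z))
E
```

```text
beater top [ 0.5301 -0.3321  0.06  ]
hook [ 0.4841 -0.1614  0.06  ]
bar [0.5138 0.0797 0.095 ]
mach [0.5168 0.1796 0.09  ]
```

View pics/c1.png

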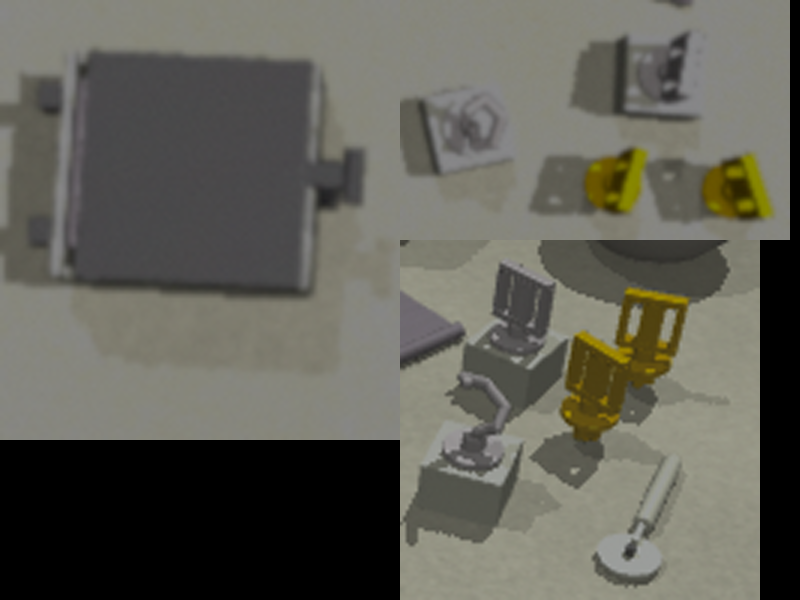

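The crop shows the wanted grey flat beater at top (466,245). What could be mistaken for it is the yellow copies at (452,281) and (492,283) and the hook at (402,262). The cover is dark grey around (273,248), with its bar at about (313,249).

```bash
python3 - <<'E'
from h import *
t=cv2.imread("pics/top0.png")
g=cv2.cvtColor(t,cv2.COLOR_BGR2GRAY); print(g[248,270],g[249,313],g[249,305],g[262,340],g[225,236],g[290,270])
x0,y0,x1,y1=242,208,325,285
S=4
c=cv2.resize(g[y0:y1,x0:x1],None,fx=S,fy=S,interpolation=2)
m=(c<88).astype(np.uint8)
def back(p): return (np.array(p)+.5)/S-.5+[x0,y0]
o=cv2.morphologyEx(m,cv2.MORPH_OPEN,np.ones((60,60)))
r=cv2.minAreaRect(max(cv2.findContours(o,0,1)[0],key=cv2.contourArea))
C=[plane("top",back(p),.095) for p in cv2.boxPoints(r)]
print("cover",plane("top",back(r[0]),.095));print(np.array(C))
mm=m.copy();mm[:,:(311-x0)*S]=0
ct=max(cv2.findContours(mm,0,1)[0],key=cv2.contourArea);r=cv2.minAreaRect(ct)
print("bar",back(r[0]),[b/S for b in r[1]],r[2],plane("top",back(r[0]),.097));print(np.array([plane("top",back(p),.097) for p in cv2.boxPoints(r)]))
E
```

```text
74 72 73 133 79 124
cover [0.5142 0.1795 0.095 ]
[[0.44   0.2558 0.095 ]
 [0.5964 0.2523 0.095 ]
 [0.5894 0.1023 0.095 ]
 [0.4337 0.1082 0.095 ]]
bar [312.875 248.75 ] [13.25, 4.5] 90.0 [0.5142 0.0748 0.097 ]
[[0.5316 0.0808 0.097 ]
 [0.5317 0.069  0.097 ]
 [0.4969 0.0689 0.097 ]
 [0.4969 0.0805 0.097 ]]
```

```bash
python3 -m pendant '[{"gripper":0,"dx":0.28,"dy":0.36,"wz":0.034},{"gripper":0,"dx":0.28,"dy":0.36,"wz":0.034},{"gripper":0,"dx":0.28,"dy":0.36,"wz":0.034},{"gripper":0,"dx":0.28,"dy":0.36,"wz":0.034},{"gripper":0,"dx":0.28,"dy":0.36,"wz":0.034},{"gripper":0,"dx":0.28,"dy":0.36,"wz":0.034},{"gripper":0,"dx":0.28,"dy":0.36,"wz":0.034},{"gripper":0,"dx":0.28,"dy":0.36,"wz":0.034},{"gripper":0,"dx":0.28,"dy":0.36,"wz":0.034},{"gripper":0,"dx":0.28,"dy":0.36,"wz":0.034},{"gripper":0,"dx":0.28,"dy":0.36,"wz":0.034},{"gripper":0,"dx":0.28,"dy":0.36,"wz":0.034}]'
```

```text
$[0]: bad value
```

```bash
python3 -m pendant '[{"gripper":0,"dx":0.28,"dy":0.36,"dz":0,"wx":0,"wy":0,"wz":0.034}]'; python3 -m pendant '[{"gripper":0.0,"dx":0.28,"dy":0.36,"dz":0.0,"wx":0.0,"wy":0.0,"wz":0.034}]'
```

```text
t: 0.23
tool_pos: [0.1731, -0.5795, 0.2491]
eef_rot: [0.985, 0.174, -0.002, -0.0]
wrist_force: [-0.4, -0.6, 0.5]
finger_gap: 0.0854
grasp_force: 0.0
t: 0.32
tool_pos: [0.1999, -0.5476, 0.2494]
eef_rot: [0.973, 0.231, -0.0, -0.0]
wrist_force: [1.0, 0.1, 1.0]
finger_gap: 0.0856
grasp_force: 0.0
```

```bash
python3 -m pendant '[{"gripper":0,"dx":0.28,"dy":0.36,"dz":0,"wx":0,"wy":0,"wz":0.034},{"gripper":0,"dx":0.28,"dy":0.36,"dz":0,"wx":0,"wy":0,"wz":0.034},{"gripper":0,"dx":0.28,"dy":0.36,"dz":0,"wx":0,"wy":0,"wz":0.034},{"gripper":0,"dx":0.28,"dy":0.36,"dz":0,"wx":0,"wy":0,"wz":0.034},{"gripper":0,"dx":0.28,"dy":0.36,"dz":0,"wx":0,"wy":0,"wz":0.034},{"gripper":0,"dx":0.28,"dy":0.36,"dz":0,"wx":0,"wy":0,"wz":0.034},{"gripper":0,"dx":0.28,"dy":0.36,"dz":0,"wx":0,"wy":0,"wz":0.034},{"gripper":0,"dx":0.28,"dy":0.36,"dz":0,"wx":0,"wy":0,"wz":0.034},{"gripper":0,"dx":0.28,"dy":0.36,"dz":0,"wx":0,"wy":0,"wz":0.034},{"gripper":0,"dx":0.28,"dy":0.36,"dz":0,"wx":0,"wy":0,"wz":0.034},{"gripper":0,"dx":0.28,"dy":0.36,"dz":0,"wx":0,"wy":0,"wz":0},{"gripper":0,"dx":0.28,"dy":0.36,"dz":0,"wx":0,"wy":0,"wz":0}]'
```

```text
t: 1.32
tool_pos: [0.4706, -0.2004, 0.2504]
eef_rot: [0.72, 0.694, -0.0, 0.0]
wrist_force: [1.8, -0.7, -0.7]
finger_gap: 0.0851
grasp_force: 0.0
```

```bash
python3 -m pendant '[{"gripper":0,"dx":0.07,"dy":0.43,"dz":0,"wx":0,"wy":0,"wz":0},{"gripper":0,"dx":0.07,"dy":0.43,"dz":0,"wx":0,"wy":0,"wz":0},{"gripper":0,"dx":0.07,"dy":0.43,"dz":0,"wx":0,"wy":0,"wz":0},{"gripper":0,"dx":0.07,"dy":0.43,"dz":0,"wx":0,"wy":0,"wz":0},{"gripper":0,"dx":0.07,"dy":0.43,"dz":0,"wx":0,"wy":0,"wz":0},{"gripper":0,"dx":0.07,"dy":0.43,"dz":-0.2,"wx":0,"wy":0,"wz":0},{"gripper":0,"dx":0.07,"dy":0.43,"dz":-0.3,"wx":0,"wy":0,"wz":0},{"gripper":0,"dx":0.07,"dy":0.43,"dz":-0.3,"wx":0,"wy":0,"wz":0},{"gripper":0,"dx":0,"dy":0,"dz":-0.3,"wx":0,"wy":0,"wz":0},{"gripper":0,"dx":0,"dy":0,"dz":0,"wx":0,"wy":0,"wz":0}]'
python3 - <<'E'
from h import *
i=manip.camera_info("wrist");im=manip.read_camera("wrist");cv2.imwrite("pics/w1.png",im)
print(np.array(i["pose"]),manip.sense()["tool_pos"]);print(proj("wrist",(.5142,.0748,.095),i),proj("wrist",(.5315,.0748,.095),i))
E
```

```text
t: 2.15
tool_pos: [0.512, 0.0741, 0.1589]
eef_rot: [0.718, 0.696, -0.002, -0.002]
wrist_force: [-0.5, -1.1, 0.1]
finger_gap: 0.0854
grasp_force: 0.0
[[ 0.9995  0.0284  0.0151  0.5144]
 [-0.0314  0.9661  0.2564  0.1385]
 [-0.0073 -0.2568  0.9664  0.2821]
 [ 0.      0.      0.      1.    ]] [0.513  0.0726 0.1611]
[325.3317 272.0829] [359.6301 271.143 ]
```

View pics/w1.png

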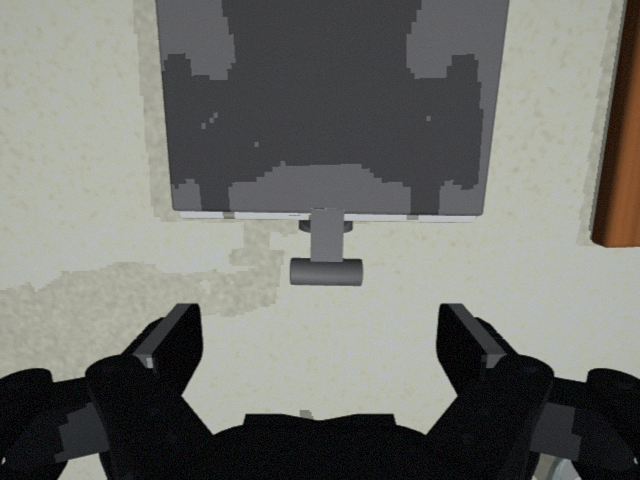

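The wrist view shows the bar at (326,272), which agrees with the prediction of (325,272). I'll descend and pinch it.

```bash
python3 -m pendant '[{"gripper":0,"dx":0.02,"dy":0.02,"dz":-0.3,"wx":0,"wy":0,"wz":0},{"gripper":0,"dx":0,"dy":0,"dz":-0.3,"wx":0,"wy":0,"wz":0},{"gripper":0,"dx":0,"dy":0,"dz":-0.22,"wx":0,"wy":0,"wz":0},{"gripper":1,"dx":0,"dy":0,"dz":0,"wx":0,"wy":0,"wz":0},{"gripper":1,"dx":0,"dy":0,"dz":0,"wx":0,"wy":0,"wz":0},{"gripper":1,"dx":0,"dy":0,"dz":0,"wx":0,"wy":0,"wz":0},{"gripper":1,"dx":0,"dy":0,"dz":0,"wx":0,"wy":0,"wz":0},{"gripper":1,"dx":0,"dy":0,"dz":0,"wx":0,"wy":0,"wz":0},{"gripper":1,"dx":0,"dy":0,"dz":0,"wx":0,"wy":0,"wz":0}]' 30
```

```text
t: 2.95
tool_pos: [0.5153, 0.0736, 0.0993]
eef_rot: [0.72, 0.694, -0.001, 0.0]
wrist_force: [-13.2, -2.5, 17.3]
finger_gap: 0.0349
grasp_force: 30.7
```

```bash
python3 -m pendant '[{"gripper":1,"dx":0,"dy":0.012,"dz":0.235,"wx":0,"wy":0,"wz":0},{"gripper":1,"dx":0.001,"dy":0.037,"dz":0.233,"wx":0,"wy":0,"wz":0},{"gripper":1,"dx":0.002,"dy":0.061,"dz":0.227,"wx":0,"wy":0,"wz":0},{"gripper":1,"dx":0.003,"dy":0.084,"dz":0.22,"wx":0,"wy":0,"wz":0},{"gripper":1,"dx":0.004,"dy":0.107,"dz":0.21,"wx":0,"wy":0,"wz":0},{"gripper":1,"dx":0.005,"dy":0.128,"dz":0.198,"wx":0,"wy":0,"wz":0},{"gripper":1,"dx":0.005,"dy":0.148,"dz":0.183,"wx":0,"wy":0,"wz":0},{"gripper":1,"dx":0.006,"dy":0.167,"dz":0.167,"wx":0,"wy":0,"wz":0}]'
```

```text
t: 3.62
tool_pos: [0.5178, 0.1339, 0.233]
eef_rot: [0.72, 0.694, 0.0, 0.0]
wrist_force: [1.1, 3.7, -7.3]
finger_gap: 0.0352
grasp_force: 30.5
```

```bash
python3 -m pendant '[{"gripper":1,"dx":0.007,"dy":0.183,"dz":0.148,"wx":0,"wy":0,"wz":0},{"gripper":1,"dx":0.007,"dy":0.198,"dz":0.128,"wx":0,"wy":0,"wz":0},{"gripper":1,"dx":0.008,"dy":0.21,"dz":0.107,"wx":0,"wy":0,"wz":0},{"gripper":1,"dx":0.008,"dy":0.22,"dz":0.084,"wx":0,"wy":0,"wz":0},{"gripper":1,"dx":0.008,"dy":0.227,"dz":0.061,"wx":0,"wy":0,"wz":0},{"gripper":1,"dx":0.008,"dy":0.233,"dz":0.037,"wx":0,"wy":0,"wz":0},{"gripper":1,"dx":0.008,"dy":0.235,"dz":0.012,"wx":0,"wy":0,"wz":0},{"gripper":1,"dx":0.008,"dy":0.235,"dz":-0.012,"wx":0,"wy":0,"wz":0},{"gripper":1,"dx":0.008,"dy":0.233,"dz":-0.037,"wx":0,"wy":0,"wz":0},{"gripper":1,"dx":0.008,"dy":0.2,"dz":-0.05,"wx":0,"wy":0,"wz":0},{"gripper":1,"dx":0,"dy":0,"dz":0,"wx":0,"wy":0,"wz":0}]'
```

```text
t: 4.53
tool_pos: [0.526, 0.31, 0.2715]
eef_rot: [0.719, 0.695, 0.003, 0.001]
wrist_force: [4.7, 0.2, 6.4]
finger_gap: 0.0349
grasp_force: 32.8
```

```bash
python3 -m pendant '[{"gripper":0,"dx":0,"dy":0,"dz":0,"wx":0,"wy":0,"wz":0},{"gripper":0,"dx":0,"dy":0,"dz":0,"wx":0,"wy":0,"wz":0},{"gripper":0,"dx":0,"dy":0,"dz":0.05,"wx":0,"wy":0,"wz":0},{"gripper":0,"dx":0,"dy":0,"dz":0.2,"wx":0,"wy":0,"wz":0},{"gripper":0,"dx":0,"dy":0,"dz":0.4,"wx":0,"wy":0,"wz":0},{"gripper":0,"dx":0,"dy":-0.2,"dz":0.35,"wx":0,"wy":0,"wz":0},{"gripper":0,"dx":0,"dy":-0.35,"dz":0,"wx":0,"wy":0,"wz":0},{"gripper":0,"dx":0,"dy":-0.35,"dz":0,"wx":0,"wy":0,"wz":0},{"gripper":0,"dx":0,"dy":-0.35,"dz":0,"wx":0,"wy":0,"wz":0},{"gripper":0,"dx":-0.05,"dy":-0.35,"dz":0,"wx":0,"wy":0,"wz":0},{"gripper":0,"dx":-0.05,"dy":0,"dz":-0.3,"wx":0,"wy":0,"wz":0},{"gripper":0,"dx":0,"dy":0,"dz":0,"wx":0,"wy":0,"wz":0}]'
python3 - <<'E'
from h import *
manip.read_camera("top")
i=manip.camera_info("wrist");im=manip.read_camera("wrist");cv2.imwrite("pics/w2.png",im)
np.save("w2pose.npy",i["pose"]);cv2.imwrite("pics/t2.png",manip.read_camera("top"));cv2.imwrite("pics/s2.png",manip.read_camera("side"))
print(np.array(i["pose"]),manip.sense()["tool_pos"]);print(proj("wrist",(.518,.1745,.085),i))
E
```

```text
t: 5.53
tool_pos: [0.5154, 0.1766, 0.3233]
eef_rot: [0.721, 0.693, -0.002, -0.0]
wrist_force: [-0.7, 0.8, -0.6]
finger_gap: 0.0851
grasp_force: 0.0
[[ 0.9993  0.035   0.0123  0.5178]
 [-0.037   0.9653  0.2584  0.2428]
 [-0.0028 -0.2587  0.966   0.448 ]
 [ 0.      0.      0.      1.    ]] [0.5165 0.1804 0.3267]
[323.0361 215.7536]
```

View pics/w2.png

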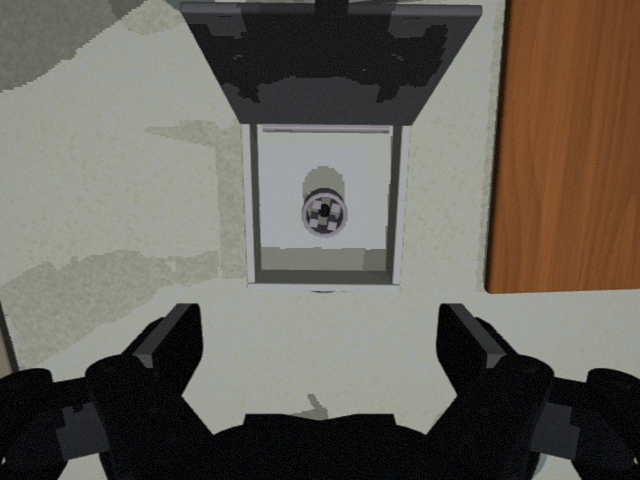

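```bash
python3 -m pendant '[{"gripper":0,"dx":0,"dy":-0.03,"dz":-0.4,"wx":0,"wy":0,"wz":0},{"gripper":0,"dx":0,"dy":-0.03,"dz":-0.4,"wx":0,"wy":0,"wz":0},{"gripper":0,"dx":0,"dy":0,"dz":-0.4,"wx":0,"wy":0,"wz":0},{"gripper":0,"dx":0,"dy":0,"dz":0,"wx":0,"wy":0,"wz":0},{"gripper":0,"dx":0,"dy":0,"dz":0,"wx":0,"wy":0,"wz":0}]'
python3 - <<'E'
from h import *
i=manip.camera_info("wrist");im=manip.read_camera("wrist");cv2.imwrite("pics/w3.png",im);np.save("w3pose.npy",i["pose"])
c0=(.518,.1745)
# metric rectification at rim plane z=.085: 8 px/mm, image right=+x, up=+y, 60x60mm
W=[(-.032,-.032),(.032,-.032),(.032,.032),(-.032,.032)]
src=np.float32([proj("wrist",(c0[0]+a,c0[1]+b,.085),i) for a,b in W])
dst=np.float32([((a+.032)*9000,(.032-b)*9000) for a,b in W])
r=cv2.warpPerspective(im,cv2.getPerspectiveTransform(src,dst),(576,576),flags=cv2.INTER_CUBIC)
cv2.imwrite("pics/r3.png",r);print(src.mean(0),manip.sense()["tool_pos"])
E
```

```text
t: 6.15
tool_pos: [0.5161, 0.1752, 0.2299]
eef_rot: [0.719, 0.695, -0.001, -0.001]
wrist_force: [-0.2, 0.7, 1.3]
finger_gap: 0.0851
grasp_force: 0.0
[323.032  235.7184] [0.517  0.1756 0.2314]
```

View pics/r3.png

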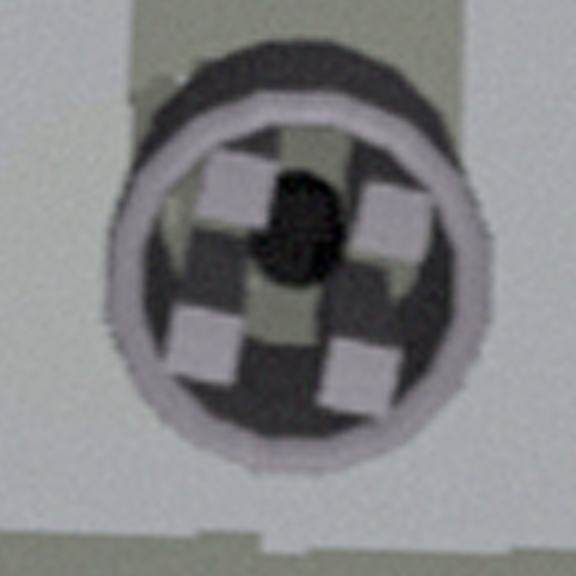

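```bash
python3 -m pendant '[{"gripper":0,"dx":0,"dy":-0.3,"dz":0.2,"wx":0,"wy":0,"wz":0},{"gripper":0,"dx":0,"dy":-0.45,"dz":0.1,"wx":0,"wy":0,"wz":-0.0385},{"gripper":0,"dx":0,"dy":-0.45,"dz":0,"wx":0,"wy":0,"wz":-0.0385},{"gripper":0,"dx":0,"dy":-0.45,"dz":0,"wx":0,"wy":0,"wz":-0.0385},{"gripper":0,"dx":0,"dy":-0.45,"dz":0,"wx":0,"wy":0,"wz":-0.0385},{"gripper":0,"dx":0,"dy":-0.45,"dz":0,"wx":0,"wy":0,"wz":-0.0385},{"gripper":0,"dx":0,"dy":-0.45,"dz":0,"wx":0,"wy":0,"wz":-0.0385},{"gripper":0,"dx":0,"dy":-0.45,"dz":0,"wx":0,"wy":0,"wz":-0.0385},{"gripper":0,"dx":0,"dy":-0.45,"dz":0,"wx":0,"wy":0,"wz":-0.0385},{"gripper":0,"dx":0,"dy":-0.45,"dz":0,"wx":0,"wy":0,"wz":-0.0385},{"gripper":0,"dx":0,"dy":-0.45,"dz":0,"wx":0,"wy":0,"wz":-0.0385},{"gripper":0,"dx":0.1,"dy":-0.45,"dz":0,"wx":0,"wy":0,"wz":-0.0385}]' | head -3
python3 -m pendant '[{"gripper":0,"dx":0,"dy":-0.4,"dz":0,"wx":0,"wy":0,"wz":-0.0385},{"gripper":0,"dx":0,"dy":-0.4,"dz":0,"wx":0,"wy":0,"wz":-0.0385},{"gripper":0,"dx":0,"dy":-0.3,"dz":0,"wx":0,"wy":0,"wz":0},{"gripper":0,"dx":0,"dy":0,"dz":0,"wx":0,"wy":0,"wz":0},{"gripper":0,"dx":0,"dy":0,"dz":0,"wx":0,"wy":0,"wz":0}]'
python3 - <<'E'
from h import *
i=manip.camera_info("wrist");im=manip.read_camera("wrist");cv2.imwrite("pics/w4.png",im);np.save("w4pose.npy",i["pose"])
print(manip.sense()["tool_pos"],manip.sense()["q"]);print(np.array(i["pose"]))
print([proj("wrist",(.53,-.332,z),i) for z in(.051,.089,.117)])
E
```

```text
t: 7.2
tool_pos: [0.5251, -0.2475, 0.2573]
eef_rot: [0.995, 0.099, 0.002, 0.001]
t: 7.62
tool_pos: [0.5254, -0.3348, 0.2559]
eef_rot: [1.0, -0.019, 0.001, 0.0]
wrist_force: [0.1, 0.8, 0.3]
finger_gap: 0.0854
grasp_force: 0.0
[ 0.5258 -0.3331  0.2558] [ 0.7682  0.3448 -0.3557  1.4482  0.1197  1.3671 -1.1997]
[[-0.0383  0.9661  0.2554  0.5895]
 [-0.9993 -0.0372 -0.0092 -0.3377]
 [ 0.0006 -0.2556  0.9668  0.3794]
 [ 0.      0.      0.      1.    ]]
[array([314.9024, 214.6363]), array([314.4121, 223.6311]), array([313.965 , 231.8314])]
```

View pics/w4.png

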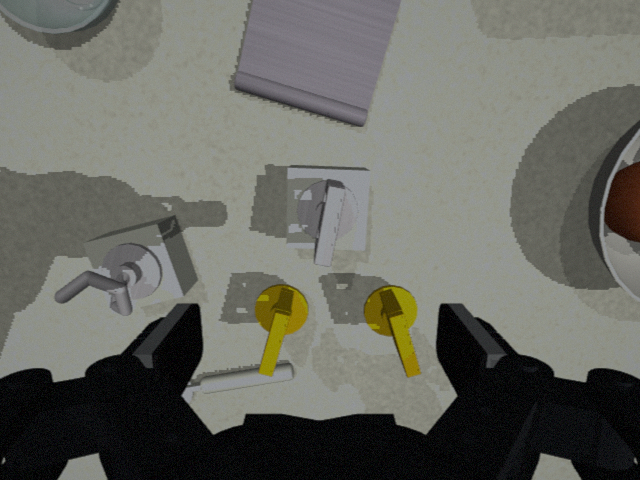

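```bash
python3 - <<'E'
from h import *
im=cv2.imread("pics/w4.png");i=dict(mtx=manip.camera_info("wrist")["mtx"],pose=np.load("w4pose.npy"))
c0=(.53,-.332);h=.045
W=[(-h,-h),(h,-h),(h,h),(-h,h)]
out=[]
for z in(.117,.051):
    src=np.float32([proj("wrist",(c0[0]+a,c0[1]+b,z),i) for a,b in W])
    dst=np.float32([((h-b)*4400,(h-a)*4400) for a,b in W]) # up=+x right=-y
    out.append(cv2.warpPerspective(im,cv2.getPerspectiveTransform(src,dst),(396,396),flags=cv2.INTER_CUBIC))
cv2.imwrite("pics/r4.png",np.hstack(out))
E
```

```text
(no output)
```

View pics/r4.png

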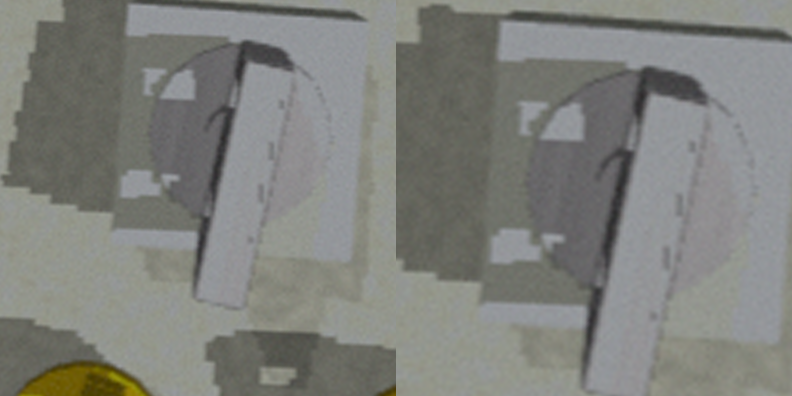

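```bash
python3 -m pendant '[{"gripper":0,"dx":0.05,"dy":-0.06,"dz":-0.2,"wx":0,"wy":0,"wz":-0.027},{"gripper":0,"dx":0.05,"dy":-0.056,"dz":-0.2,"wx":0,"wy":0,"wz":-0.026},{"gripper":0,"dx":0,"dy":0,"dz":-0.3,"wx":0,"wy":0,"wz":0},{"gripper":0,"dx":0,"dy":0,"dz":0,"wx":0,"wy":0,"wz":0},{"gripper":0,"dx":0,"dy":0,"dz":0,"wx":0,"wy":0,"wz":0}]'
python3 - <<'E'
from h import *
p=[manip.sense() for _ in range(1)][0];print(p["tool_pos"],p["eef_rot"])
E
```

```text
t: 8.08
tool_pos: [0.5329, -0.3412, 0.1982]
eef_rot: [0.995, -0.1, -0.0, -0.0]
wrist_force: [0.1, 0.1, 0.1]
finger_gap: 0.0855
grasp_force: 0.0
[ 0.5329 -0.3412  0.1982] [ 0.9949 -0.1005 -0.0003 -0.0005]
```

```bash
python3 -m pendant '[{"gripper":0,"dx":0.012,"dy":-0.014,"dz":-0.4,"wx":0,"wy":0,"wz":0},{"gripper":0,"dx":0,"dy":0,"dz":-0.4,"wx":0,"wy":0,"wz":0},{"gripper":0,"dx":0,"dy":0,"dz":-0.35,"wx":0,"wy":0,"wz":0},{"gripper":0,"dx":0,"dy":0,"dz":-0.2,"wx":0,"wy":0,"wz":0},{"gripper":0,"dx":0,"dy":0,"dz":0,"wx":0,"wy":0,"wz":0},{"gripper":1,"dx":0,"dy":0,"dz":0,"wx":0,"wy":0,"wz":0},{"gripper":1,"dx":0,"dy":0,"dz":0,"wx":0,"wy":0,"wz":0},{"gripper":1,"dx":0,"dy":0,"dz":0,"wx":0,"wy":0,"wz":0},{"gripper":1,"dx":0,"dy":0,"dz":0,"wx":0,"wy":0,"wz":0},{"gripper":1,"dx":0,"dy":0,"dz":0,"wx":0,"wy":0,"wz":0},{"gripper":1,"dx":0,"dy":0,"dz":0,"wx":0,"wy":0,"wz":0},{"gripper":1,"dx":0,"dy":0,"dz":0,"wx":0,"wy":0,"wz":0}]' 50
```

```text
t: 9.08
tool_pos: [0.5338, -0.3441, 0.0903]
eef_rot: [0.995, -0.102, 0.0, 0.0]
wrist_force: [-1.3, 0.6, 6.0]
finger_gap: 0.0115
grasp_force: 49.6
```

```bash
python3 -m pendant '[{"gripper":1,"dx":0,"dy":0,"dz":0,"wx":0,"wy":0,"wz":0},{"gripper":1,"dx":0,"dy":0,"dz":0,"wx":0,"wy":0,"wz":0},{"gripper":1,"dx":0,"dy":0,"dz":0,"wx":0,"wy":0,"wz":0}]' 50
```

```text
t: 9.33
tool_pos: [0.5338, -0.3441, 0.0903]
eef_rot: [0.995, -0.102, 0.0, 0.0]
wrist_force: [-1.7, 0.6, 6.0]
finger_gap: 0.0115
grasp_force: 49.6
```

```bash
python3 -m pendant '[{"gripper":1,"dx":0,"dy":0,"dz":0.15,"wx":0,"wy":0,"wz":0},{"gripper":1,"dx":0,"dy":0,"dz":0.25,"wx":0,"wy":0,"wz":0},{"gripper":1,"dx":0,"dy":0,"dz":0.35,"wx":0,"wy":0,"wz":0},{"gripper":1,"dx":0,"dy":0,"dz":0.4,"wx":0,"wy":0,"wz":0},{"gripper":1,"dx":0,"dy":0.1,"dz":0.35,"wx":0,"wy":0,"wz":0},{"gripper":1,"dx":0,"dy":0.25,"dz":0.12,"wx":0,"wy":0,"wz":0},{"gripper":1,"dx":-0.01,"dy":0.35,"dz":0,"wx":0,"wy":0,"wz":0},{"gripper":1,"dx":-0.01,"dy":0.4,"dz":0,"wx":0,"wy":0,"wz":0},{"gripper":1,"dx":-0.01,"dy":0.4,"dz":0,"wx":0,"wy":0,"wz":0},{"gripper":1,"dx":-0.01,"dy":0.4,"dz":0,"wx":0,"wy":0,"wz":0},{"gripper":1,"dx":-0.01,"dy":0.4,"dz":0,"wx":0,"wy":0,"wz":0},{"gripper":1,"dx":-0.01,"dy":0.4,"dz":0,"wx":0,"wy":0,"wz":0}]'
python3 -m pendant '[{"gripper":1,"dx":-0.02,"dy":0.4,"dz":0,"wx":0,"wy":0,"wz":0},{"gripper":1,"dx":-0.02,"dy":0.4,"dz":0,"wx":0,"wy":0,"wz":0},{"gripper":1,"dx":-0.02,"dy":0.4,"dz":0,"wx":0,"wy":0,"wz":0},{"gripper":1,"dx":-0.02,"dy":0.4,"dz":0,"wx":0,"wy":0,"wz":0},{"gripper":1,"dx":-0.02,"dy":0.4,"dz":0,"wx":0,"wy":0,"wz":0},{"gripper":1,"dx":-0.02,"dy":0.4,"dz":0,"wx":0,"wy":0,"wz":0},{"gripper":1,"dx":0,"dy":0.4,"dz":0,"wx":0,"wy":0,"wz":0},{"gripper":1,"dx":0,"dy":0.4,"dz":0,"wx":0,"wy":0,"wz":0},{"gripper":1,"dx":0,"dy":0.35,"dz":0,"wx":0,"wy":0,"wz":0},{"gripper":1,"dx":0,"dy":0.22,"dz":0,"wx":0,"wy":0,"wz":0},{"gripper":1,"dx":0,"dy":0,"dz":0,"wx":0,"wy":0,"wz":0},{"gripper":1,"dx":0,"dy":0,"dz":0,"wx":0,"wy":0,"wz":0}]'
python3 - <<'E'
from h import *
s=manip.sense();i=manip.camera_info("wrist");im=manip.read_camera("wrist");cv2.imwrite("pics/w5.png",im);np.save("w5pose.npy",i["pose"])
for n in("top","side"):cv2.imwrite(f"pics/{n}5.png",manip.read_camera(n))
p=s["tool_pos"];print(p,s["eef_rot"],s["q"],s["finger_gap"])
for n in("top","side","wrist"):print(n,proj(n,p+[0,0,-.044]),proj(n,p+[0,0,-.072]),proj(n,p+[0,0,.028]),proj(n,(.5193,.1752,.085)))
E
```

```text
t: 10.33
tool_pos: [0.5281, -0.1264, 0.2195]
eef_rot: [0.995, -0.102, -0.0, 0.0]
wrist_force: [1.2, 0.3, -1.6]
finger_gap: 0.0114
grasp_force: 49.0
t: 11.33
tool_pos: [0.5186, 0.1745, 0.2193]
eef_rot: [0.995, -0.101, -0.0, 0.0]
wrist_force: [-0.1, -1.1, -2.1]
finger_gap: 0.0117
grasp_force: 49.1
[0.5186 0.1745 0.2193] [ 0.9949 -0.1008 -0.0002  0.0001] [ 0.1665  0.2447 -0.6605  1.6832  0.1563  1.2677 -2.2993] 0.011668795786316067
top [271.338  242.8451] [272.5734 244.3936] [267.878  238.5083] [274.8822 247.3204]
side [303.0594 233.312 ] [303.2836 244.0434] [302.4399 203.6623] [303.2755 266.5353]
wrist [313.1175 290.0216] [313.8673 270.3929] [309.4784 385.2815] [313.8088 240.2242]
```

```bash
python3 - <<'E'
import cv2,numpy as np
w=cv2.imread("pics/w5.png");s=cv2.imread("pics/side5.png")
a=cv2.resize(w[190:340,215:415],None,fx=4,fy=4,interpolation=2)[:600,:400*2][:, 150:600]
b=cv2.resize(s[185:285,270:340],None,fx=5,fy=5,interpolation=2)[:,:350]
im=np.zeros((600,800,3),np.uint8);im[:600,:450]=a;im[:500,450:]=b;cv2.imwrite("pics/c5.png",im)
E
```

```text
(no output)
```

View pics/c5.png

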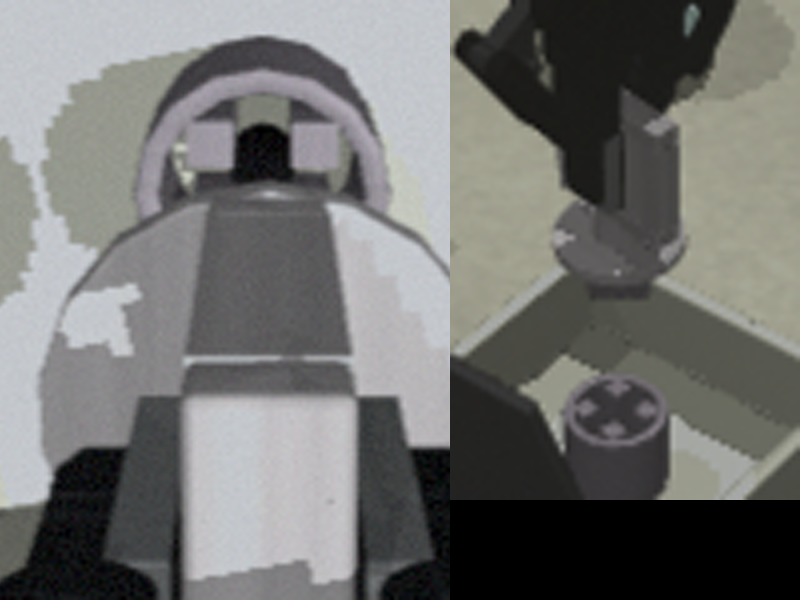

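```bash
python3 - <<'E'
from h import *
i=dict(mtx=manip.camera_info("wrist")["mtx"],pose=np.load("w5pose.npy"))
x=np.array([np.cos(-.204),np.sin(-.204),0]);y=np.array([-x[1],x[0],0])
b=plane("wrist",(320.25,289.25),.246,i)-.028*x
s=plane("wrist",(318.1,226.75),.085,i)-.0089*x
print(i["pose"],b,s,"delta s-b along x',y'",(s-b)@x,(s-b)@y)
w=cv2.cvtColor(cv2.imread("pics/w5.png"),6)
for c in(310,314,318,322,326):print(c,w[275:300,c])
E
```

```text
[[-0.2     0.9464  0.2537  0.5819]
 [-0.9798 -0.1931 -0.0518  0.1611]
 [ 0.     -0.259   0.9659  0.3425]
 [ 0.      0.      0.      1.    ]] [0.5173 0.174  0.246 ] [0.5184 0.1747 0.085 ] delta s-b along x',y' 0.000930354411878985 0.0009231237650761072
310 [ 97  97  96 109 171 141  89  80  85  86  90  96  96 124 163 188 198 199
 194 198 196 200 198 195 198]
314 [ 92  91  94 110 168 139  86  85  89  92  94  96 101 124 164 188 196 196
 200 198 200 197 198 200 200]
318 [ 91  93  90 108 166 112  83  89  91 100  98  99 103 120 157 180 185 192
 197 194 198 194 194 196 193]
322 [ 93  91  89 106 149  99  91  90  96  98  94  95 100 118 155 179 183 192
 193 192 193 192 194 193 194]
326 [ 84  85  87  92 117  96  88  83  87  84  87  84  89 122 155 178 185 191
 194 196 196 195 195 194 195]
```

```bash
python3 -m pendant '[{"gripper":1,"dx":0.013,"dy":0.008,"dz":-0.2,"wx":0,"wy":0,"wz":-0.002},{"gripper":1,"dx":0,"dy":0,"dz":-0.25,"wx":0,"wy":0,"wz":0},{"gripper":1,"dx":0,"dy":0,"dz":-0.2,"wx":0,"wy":0,"wz":0},{"gripper":1,"dx":0,"dy":0,"dz":-0.05,"wx":0,"wy":0,"wz":0},{"gripper":1,"dx":0,"dy":0,"dz":-0.05,"wx":0,"wy":0,"wz":0},{"gripper":1,"dx":0,"dy":0,"dz":0,"wx":0,"wy":0,"wz":0},{"gripper":1,"dx":0,"dy":0,"dz":0,"wx":0,"wy":0,"wz":0}]' 80; python3 -m pendant '[{"gripper":1,"dx":0,"dy":0,"dz":-0.05,"wx":0,"wy":0,"wz":0},{"gripper":1,"dx":0,"dy":0,"dz":0,"wx":0,"wy":0,"wz":0}]'
```

```text
t: 12.07
tool_pos: [0.5206, 0.1741, 0.16]
eef_rot: [0.994, -0.105, 0.0, -0.0]
wrist_force: [0.6, -0.8, -1.8]
finger_gap: 0.0111
grasp_force: 80.0
t: 12.23
tool_pos: [0.5202, 0.1742, 0.1553]
eef_rot: [0.994, -0.105, 0.0, 0.0]
wrist_force: [0.5, -1.3, -2.7]
finger_gap: 0.011
grasp_force: 80.0
```

```bash
python3 -m pendant '[{"gripper":1,"dx":0,"dy":0,"dz":-0.05,"wx":0,"wy":0,"wz":0},{"gripper":1,"dx":0,"dy":0,"dz":-0.03,"wx":0,"wy":0,"wz":0},{"gripper":1,"dx":0,"dy":0,"dz":0,"wx":0,"wy":0,"wz":0}]'; python3 -m pendant '[{"gripper":1,"dx":0,"dy":0,"dz":-0.05,"wx":0,"wy":0,"wz":0},{"gripper":1,"dx":0,"dy":0,"dz":0,"wx":0,"wy":0,"wz":0}]'
```

```text
t: 12.48
tool_pos: [0.5198, 0.1742, 0.1482]
eef_rot: [0.994, -0.105, -0.0, 0.0]
wrist_force: [0.3, -0.6, -2.0]
finger_gap: 0.0109
grasp_force: 80.0
t: 12.65
tool_pos: [0.5198, 0.1742, 0.1441]
eef_rot: [0.994, -0.105, -0.0, 0.0]
wrist_force: [-0.1, -0.3, -3.1]
finger_gap: 0.0112
grasp_force: 80.0
```

```bash
python3 -m pendant '[{"gripper":1,"dx":0,"dy":0,"dz":-0.05,"wx":0,"wy":0,"wz":0},{"gripper":1,"dx":0,"dy":0,"dz":-0.05,"wx":0,"wy":0,"wz":0},{"gripper":1,"dx":0,"dy":0,"dz":-0.04,"wx":0,"wy":0,"wz":0},{"gripper":1,"dx":0,"dy":0,"dz":-0.02,"wx":0,"wy":0,"wz":0},{"gripper":1,"dx":0,"dy":0,"dz":0,"wx":0,"wy":0,"wz":0},{"gripper":1,"dx":0,"dy":0,"dz":0,"wx":0,"wy":0,"wz":0}]'; python3 -m pendant '[{"gripper":1,"dx":0,"dy":0,"dz":-0.02,"wx":0,"wy":0,"wz":0},{"gripper":1,"dx":0,"dy":0,"dz":0,"wx":0,"wy":0,"wz":0},{"gripper":1,"dx":0,"dy":0,"dz":0,"wx":0,"wy":0,"wz":0}]'
```

```text
t: 13.15
tool_pos: [0.5203, 0.1743, 0.1323]
eef_rot: [0.994, -0.105, 0.0, -0.0]
wrist_force: [-0.9, -0.6, 3.2]
finger_gap: 0.0109
grasp_force: 80.9
t: 13.4
tool_pos: [0.5203, 0.1743, 0.1306]
eef_rot: [0.994, -0.105, 0.0, -0.0]
wrist_force: [-0.5, -0.3, 5.0]
finger_gap: 0.011
grasp_force: 81.0
```

```bash
for k in 1; do python3 -m pendant '[{"gripper":1,"dx":0,"dy":0,"dz":-0.02,"wx":0,"wy":0,"wz":0},{"gripper":1,"dx":0,"dy":0,"dz":0,"wx":0,"wy":0,"wz":0},{"gripper":1,"dx":0,"dy":0,"dz":0,"wx":0,"wy":0,"wz":0}]';done; python3 -m pendant '[{"gripper":1,"dx":0,"dy":0,"dz":-0.01,"wx":0,"wy":0,"wz":0},{"gripper":1,"dx":0,"dy":0,"dz":0,"wx":0,"wy":0,"wz":0},{"gripper":1,"dx":0,"dy":0,"dz":0,"wx":0,"wy":0,"wz":0}]'
```

```text
t: 13.65
tool_pos: [0.5204, 0.1744, 0.1302]
eef_rot: [0.994, -0.105, 0.001, 0.0]
wrist_force: [-5.5, -3.1, 17.4]
finger_gap: 0.0107
grasp_force: 82.9
t: 13.9
tool_pos: [0.5205, 0.1745, 0.1302]
eef_rot: [0.994, -0.105, 0.001, 0.0]
wrist_force: [-9.1, -4.7, 25.0]
finger_gap: 0.011
grasp_force: 84.3
```

```bash
python3 - <<'E'
from h import *
im=manip.read_camera("side");cv2.imwrite("pics/s9.png",cv2.resize(im[130:350,180:480],None,fx=2.6,fy=2.6,interpolation=2))
E
```

```text
(no output)
```

View pics/s9.png

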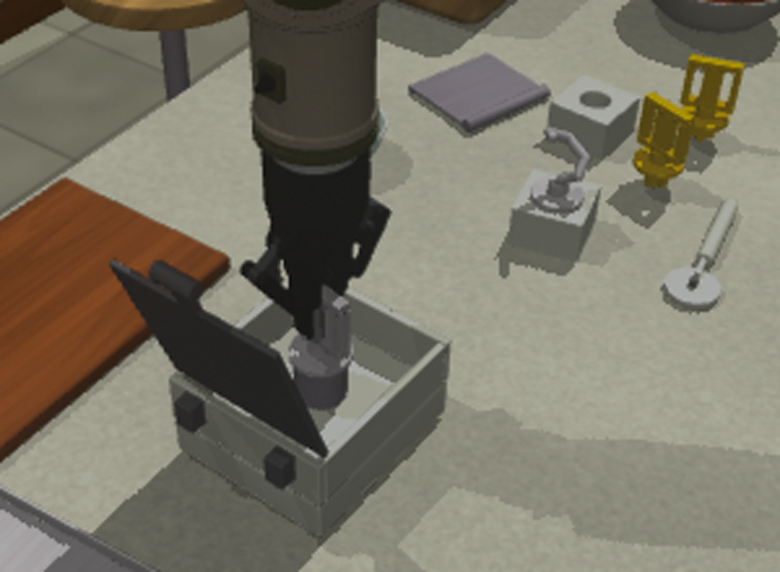

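The picture shows the cover resting open and the beater collar seated on the hub at about (320,370). The hook and the other items look undisturbed, so I'm handing in.

```bash
python3 -c "
from plant import manip
print(manip.job_done())"
```

```text
the job is handed in; nothing more can be done
None
```

The job is handed in at about 14 s of the 58 s: the cover rests open on its stop, and the flat beater is seated on the socket rim, still gripped at about 84 N and pressed down. The hand-in returned no verdict, so the judged result is not known to me.

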